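Load two reagent cartridges into the analyser's bay by thickness

TASK

Two reagent cartridges, a thin one and a thick one, stand upright on the lab counter beside the grey three-slot reagent bay. Drop each from above into the slot made for its thickness: the thin one into the narrowest slot, the thick one into the widest. Leave both standing upright and fully home on the slot floors.

Things in the scene. Friction and masses are not known exactly. Their poses are not given: they have to be found in the camera images.
- bay: Grey three-slot bay, fixed: 100 (x) by 170 (y) by 50 mm high; origin: centre of underside, z up. Slots run 90 mm along x, floor 6 mm up. Slot centre, throat and mouth widths in mm: widest y=+50, 42, 60; middle y=-10, 32, 50 (not used); narrowest y=-60, 22, 40. Slippery throats, straight to 36 mm up, flare to the rim and guide a cartridge in, its length along x.
- cartridge_thin: White plastic reagent cartridge, a flat box standing upright: 60 mm long (x), 16 mm thick (y), 75 mm high, 42 to 84 g; grey round cap, 12 mm wide, 7 mm high, on top, 18 mm from the middle to +x. Origin: centre of its underside, z up. Either way round fits. Goes into the narrowest slot. Tips over easily.
- cartridge_thick: White plastic reagent cartridge, a flat box standing upright: 60 mm long (x), 36 mm thick (y), 75 mm high, 91 to 182 g; grey round cap, 12 mm wide, 7 mm high, on top, 18 mm from the middle to +x. Origin: centre of its underside, z up. Either way round fits. Goes into the widest slot. A spent one, 26 mm thick, lies flat on the counter: not to be loaded.
There are look-alikes about, which are no part of the job. Leave any red look-alike of the cartridge_thick alone.

How it is judged:
By the outcome, as a careful person would: the job done as asked, in the order asked, and still so for the second after the job is handed in, with the robot touching nothing.
It also fails if it takes over 67 s, if anything falls off the work surface, if the arm or the gripper's body presses on something with over 40 N, if the wrist force passes 120 N, or if a joint passes its speed limit or range.

ROBOT

A 6-joint arm with a two-finger parallel gripper is mounted at the origin on the work surface. World frame = base frame: x ahead of the robot, y to its left, z up, the work surface at z = 0. Lengths are in m, angles in rad, forces in N, time in s.
With the tool pointing down it reaches from about 0.35 to 0.925 m from the base axis. Payload 6.4 kg.
Tool frame: the origin (TCP) lies midway between the tips of the shut fingers; the grasp point (between the pads) lies 19 mm behind it; z points along the fingers, y is the line along which they close (so a half turn about z gives the same grasp; the last joint's range is limited). The gripper opens to 85 mm and grips with 20 to 120 N. Pads are 22 mm wide; open, the fingers measure 114 mm over their backs; the gripper's body (76 mm by 85 mm) begins 54 mm behind the grasp point. The pads swing forward as they close: fully open they stand 13 mm farther back than shut.
Start: joints at [1.007, 0.245, 1.558, -0, 1.339, -0.174], TCP at [0.247, 0.601, 0.231] pointing down, gripper open.
Joint ranges: [-3.13, 3.13], [-1.02, 2.26], [0.13, 2.54], [-0.95, 4.09], [0.21, 2.88], [-2.74, 2.74]. Speed limits (rad/s): [2.57, 2.57, 3.14, 3.14, 3.14, 3.14].

INTERFACE

Orientations are given as a unit quaternion [x, y, z, w].
In Python, from station import bot gives the robot as it stands.
- The arm moves only by the shell command python3 -m creep 'ROWS'. ROWS is a JSON object of lists of equal length, an entry for each row: "xyz": the shift along the world's x, y, z scaled (see below), a list of three; "spin": the turn about the world's z scaled (see below); "gripper": the closure, from -1 (fully open) to 1 (shut). In form: {"xyz": [[tx, ty, tz], ...], "spin": [spin, ...], "gripper": [gripper, ...]}. A call has 1 to 10 rows; each row shifts and turns the commanded pose from where the row before left it; what a row does not reach is not made up. The controller multiplies each number of a shift by 0.02 m and each number of a turn by 6 degrees. A row lasts 1/12 s, in which the tool goes at most 41.7 mm and 7.16 degrees, less where a joint would pass 70% of its speed; a pose out of reach is approached as far as the arm can. A call with a number of a shift or a turn outside -1 to 1 is refused whole. A call with a gripper value outside its range is refused whole. The fingers move at their own pace and stop on an object; the grip force is fixed at half the most. Time passes only in rows, so rows that do not move let the fingers close. It gives the time, the measured TCP pose, the force, the opening and the grip force at its end, in the units of the state.
- bot.get_state(): the state, without advancing time (a new reading comes with each control period).
- bot.read_camera(name): name is "side" or "top" or "wrist"; returns a dict with "img" (400x640x3 uint8, red, green, blue), "range_z" (400x640 float32, m along the optical axis (not along the pixel's ray), 0 where there is no reading), "vertical_fov" (degrees; the focal length in pixels is half the picture's height over the tangent of half this angle, whatever the lens; pixels are square), "cx", "cy" (the principal point, pixels), "rvec" (rotation vector, rad) and "tvec" (3), from world to camera coordinates, as OpenCV has them; the wrist camera has in their place "T_tool_cam" (4x4, takes a point from camera to tool coordinates, whose origin is the TCP and whose axes are the flange's). Camera axes: x right, y down, z forward; pixel columns grow to the right and rows downward; lengths in m; the calibration is good to about 2 mm. A picture is of the moment at which its call begins: read the wrist's pose just before it.
- bot.close_job(): hands the job in; it is judged then, once.
Trained networks look in the newest picture that a camera, given by its name, has taken for a name from the list of things; names that differ only in an ending like _2 or _b are one class to them, and where a whole thing is asked for, a point or a joint stands for the part that bears it (a point fixed in the world has none). Each returns a list of dicts, best first, with "conf" (0 to 1); they miss things now and then, are a little off and sometimes report something else, mostly with a low value. They report only what shows in the picture. A call takes as long as a camera call. They do not tell look-alikes from the thing itself.
- bot.recognise(camera, thing): "bbox" ([centre column, centre row, width, height] as shares, 0 to 1, of the picture: columns of its width, rows of its height, round what is visible of it).
- bot.pinpoint(camera, thing): "location" ([column, row] as shares, 0 to 1, of the picture: columns of its width, rows of its height: a listed point, or the origin of a listed thing).
The state is a dict: "time": time; "qpos": joint angles; "qvel": joint speeds; "joint_efforts": joint torques, N m; "tool_pos": TCP position; "orientation": TCP orientation; "ft_force": force on the tool from outside, world axes, zero at the start; "torque": the same for the moment, N m; "finger_gap": opening from 0.0 (shut) to 1.0 (fully open); "finger_force": force on a finger pad.
Only numpy, scipy, OpenCV 4.12 (cv2) and the standard library are available. Lean on these libraries where they do the work, as an engineer would, in place of code of your own. Each camera call takes 0.05 s, during which the arm holds its last target. There are 200 camera calls.

## Working session

There is one attempt and no reset: what is moved stays moved. The work goes in short steps, Python scripts to look and compute and a shell command to move; the robot and the scene stay as the last step left them, time stands still between calls to the robot, and variables do not carry over. Pictures are saved under pics/ and viewed, at most 10 in all, crops included, and the job is handed in when it is done.

```bash
mkdir -p pics; ls; cat > h.py <<'E'
import numpy as np, cv2
from station import bot
from scipy.spatial.transform import Rotation as R
def cam(n):
    s=bot.get_state(); c=bot.read_camera(n)
    h,w=c['img'].shape[:2]; f=h/2/np.tan(np.radians(c['vertical_fov'])/2)
    if 'rvec' in c:
        Rm=cv2.Rodrigues(np.array(c['rvec'],float))[0]; T=np.eye(4); T[:3,:3]=Rm.T; T[:3,3]=-Rm.T@np.ravel(c['tvec'])
    else:
        W=np.eye(4); W[:3,:3]=R.from_quat(s['orientation']).as_matrix(); W[:3,3]=s['tool_pos']; T=W@np.array(c['T_tool_cam'])
    v,u=np.mgrid[:h,:w]; z=c['range_z']
    P=np.stack([(u-c['cx'])/f*z,(v-c['cy'])/f*z,z],-1)@T[:3,:3].T+T[:3,3]
    P[z==0]=np.nan
    return c['img'],P
def save(n,img): cv2.imwrite('pics/'+n+'.png',img[...,::-1])
E
python3 - <<'E'
from h import *
for n in ('top','side'):
    i,P=cam(n); save(n+'0',i)
    for t in ('bay','cartridge_thin','cartridge_thick'):
        for r in bot.recognise(n,t)[:4]:
            b=r['bbox']; c=int(b[0]*640),int(b[1]*400)
            print(n,t,round(r['conf'],2),c,int(b[2]*640),int(b[3]*400),P[c[1],c[0]].round(3))
print(bot.get_state())
E
```

```text
pics
top bay 0.7 (358, 164) 92 73 [ 0.578 -0.069  0.009]
top cartridge_thin 0.72 (184, 216) 33 24 [0.461 0.271 0.075]
top cartridge_thick 0.81 (473, 195) 41 36 [ 0.508 -0.283  0.076]
top cartridge_thick 0.66 (426, 231) 44 31 [ 0.438 -0.193  0.075]
side bay 0.6 (297, 200) 72 65 [ 0.564 -0.035  0.042]
side cartridge_thin 0.91 (328, 336) 37 57 [0.457 0.292 0.05 ]
side cartridge_thick 0.64 (362, 169) 22 40 [ 0.433 -0.163  0.054]
{'time': 0.4, 'qpos': array([ 1.00691456e+00,  2.45222818e-01,  1.55795481e+00,  9.12198117e-06,
        1.33866559e+00, -1.74102497e-01]), 'qvel': array([-1.28730310e-03, -9.53814642e-04, -1.94422784e-03, -8.19009805e-04,
        4.15637612e-05, -9.83396545e-04]), 'joint_efforts': array([-7.79630554e-04, -4.28908718e+01, -3.25877988e+01, -1.25155484e-04,
        1.91694780e-03,  8.40476872e-06]), 'tool_pos': array([0.24695444, 0.60120168, 0.2311283 ]), 'orientation': array([ 1.93659290e-01,  9.81068837e-01, -1.15249382e-04, -4.93262487e-05]), 'ft_force': array([ 0.52450076, -0.531869  ,  0.43130152]), 'torque': array([ 0.02436543,  0.00607126, -0.04053569]), 'finger_force': 0.0, 'finger_gap': 1.0006373131823252}
```

View pics/top0.png

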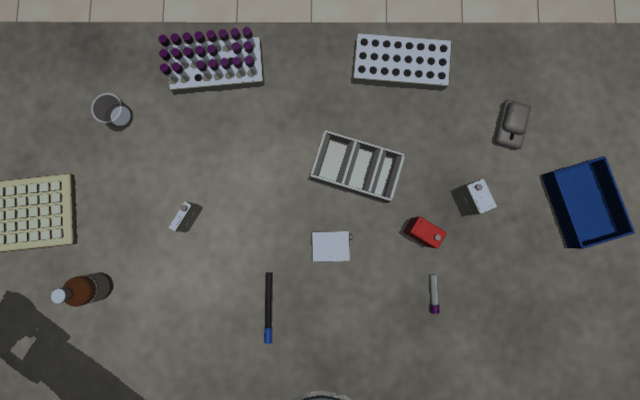

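View pics/side0.png

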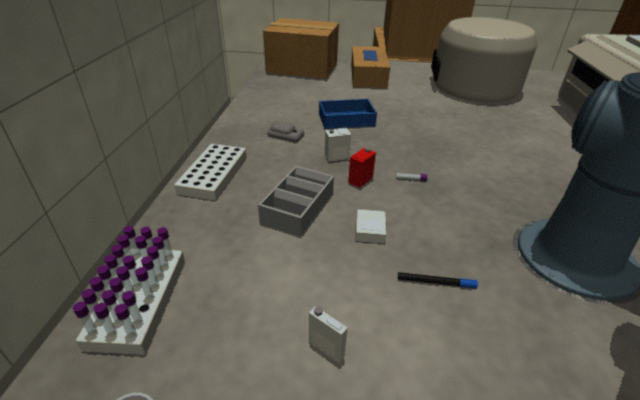

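The top view shows the thin cartridge at (184,216), the white thick one at (473,195), the red look-alike at (426,231), the spent one lying flat at (331,246) and the bay at (358,164), widest slot on the left. Next I measure the poses from depth.

```bash
python3 - <<'E'
from h import *
i,P=cam('top')
def rect(c,r,lo,hi,n):
    u,v=c; S=P[v-r:v+r,u-r:u+r].reshape(-1,3); S=S[(S[:,2]>lo)&(S[:,2]<hi)]
    (cx,cy),(w,h),a=cv2.minAreaRect((S[:,:2]*1000).astype(np.float32))
    if w<h: w,h,a=h,w,a+90
    print(n,len(S),(round(cx),round(cy)),(round(w),round(h)),'long axis deg',round((a+90)%180-90,1),'medz',np.median(S[:,2]).round(3))
rect((184,216),25,.06,.079,'thin')
rect((473,195),25,.06,.079,'thick')
rect((426,231),25,.06,.079,'red')
rect((358,164),50,.042,.056,'bay')
c=bot.read_camera('wrist'); print(np.array(c['T_tool_cam']).round(3).tolist(),c['vertical_fov'])
s=bot.get_state(); print(R.from_quat(s['orientation']).as_matrix().round(3))
E
```

```text
thin 294 (461, 280) (60, 17) long axis deg -30.5 medz 0.075
thick 631 (507, -299) (60, 36) long axis deg 22.9 medz 0.076
red 609 (437, -197) (61, 36) long axis deg 59.2 medz 0.076
bay 1725 (570, -65) (171, 101) long axis deg 73.6 medz 0.049
[[0.001, -0.951, -0.308, 0.08], [1.0, 0.002, -0.001, 0.001], [0.001, -0.308, 0.951, -0.141], [0.0, 0.0, 0.0, 1.0]] 63.87090672470324
[[-0.925  0.38  -0.   ]
 [ 0.38   0.925 -0.   ]
 [-0.    -0.    -1.   ]]
```

```bash
python3 - <<'E'
from h import *
i,P=cam('top')
for n,(a,b,c,d) in dict(bottle=(270,310,45,115),beaker=(90,130,88,135),keys=(170,255,0,80)).items():
    S=P[a:b,c:d].reshape(-1,3); S=S[(S[:,2]>.03)&(S[:,2]<.6)]; print(n,np.nanmin(S,0).round(3),np.nanmax(S,0).round(3))
E
```

```text
bottle [0.29  0.437 0.03 ] [0.345 0.487 0.134]
beaker [0.649 0.414 0.03 ] [0.71  0.479 0.064]
keys [0.462 0.639 0.03 ] [0.522 0.642 0.031]
```

```bash
python3 -m creep '{"xyz":[[0.67,-1,0],[0.67,-1,0],[0.67,-1,0],[0.67,-1,0],[0.67,-1,0],[0.67,-1,0],[0.67,-1,0],[0.67,-1,0],[0.67,-1,0],[0.67,-1,0]],"spin":[-0.085,-0.085,-0.085,-0.085,-0.085,-0.085,-0.085,-0.085,-0.085,-0.085],"gripper":[-1,-1,-1,-1,-1,-1,-1,-1,-1,-1]}'
python3 -m creep '{"xyz":[[0.67,-1,0],[0.67,-1,0],[0.67,-1,0],[0.67,-1,0],[0.67,-1,0],[0.67,-1,0],[0,0,0],[0,0,0],[0,0,0]],"spin":[-0.085,-0.085,-0.085,-0.085,-0.085,-0.085,0,0,0],"gripper":[-1,-1,-1,-1,-1,-1,-1,-1,-1]}'
python3 - <<'E'
from h import *
i,P=cam('wrist'); save('w1',i)
m=(P[...,2]>.06)&(P[...,2]<.079)&(np.hypot(P[...,0]-.461,P[...,1]-.28)<.06); S=P[m]
(cx,cy),(w,h),a=cv2.minAreaRect((S[:,:2]*1000).astype(np.float32)); print(len(S),cx,cy,w,h,a)
s=bot.get_state(); M=R.from_quat(s['orientation']).as_matrix(); print(s['tool_pos'].round(4),np.degrees(np.arctan2(M[1,1],M[0,1])),s['qpos'].round(2),s['time'])
E
```

```text
time: 1.38
tool_pos: [0.3815, 0.4003, 0.2315]
orientation: [0.237, 0.971, 0.0, 0.0]
ft_force: [-0.1, -1.0, 0.5]
finger_gap: 1.001
finger_force: 0.0
time: 2.13
tool_pos: [0.4612, 0.2815, 0.2313]
orientation: [0.263, 0.965, 0.0, -0.0]
ft_force: [-0.1, 0.7, -0.4]
finger_gap: 1.002
finger_force: 0.0
921 458.84075927734375 281.15643310546875 15.759573936462402 59.50069046020508 59.807376861572266
[0.461  0.2818 0.2313] 59.547539488581045 [ 0.34 -0.01  1.84  0.    1.32 -0.7 ] 2.1833
```

View pics/w1.png

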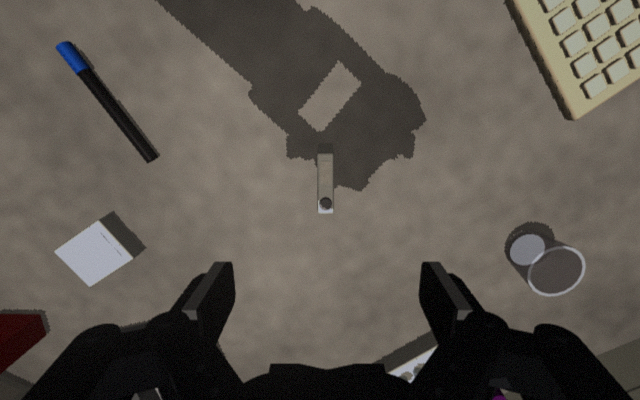

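The thin cartridge lies at (325,180), centred between the fingers and aligned with them. I'll descend and grip it.

```bash
python3 -m creep '{"xyz":[[-0.05,-0.05,-1],[0,0,-1],[0,0,-1],[0,0,-1],[0,0,-1],[0,0,-1],[0,0,-1],[0,0,-1],[0,0,-0.7],[0,0,-0.5]],"spin":[0,0,0,0,0,0,0,0,0,0],"gripper":[-1,-1,-1,-1,-1,-1,-1,-1,-1,-1]}'
python3 -m creep '{"xyz":[[0,0,0],[0,0,0],[0,0,0],[0,0,0],[0,0,0],[0,0,0],[0,0,0],[0,0,0],[0,0,0],[0,0,0]],"spin":[0,0,0,0,0,0,0,0,0,0],"gripper":[-1,-1,1,1,1,1,1,1,1,1]}'
```

```text
time: 3.02
tool_pos: [0.4589, 0.2808, 0.0456]
orientation: [0.262, 0.965, -0.001, -0.001]
ft_force: [0.2, 0.1, 0.1]
finger_gap: 0.998
finger_force: 0.0
time: 3.85
tool_pos: [0.4608, 0.2804, 0.0478]
orientation: [0.263, 0.965, 0.0, 0.0]
ft_force: [-0.0, -0.0, 2.6]
finger_gap: 0.175
finger_force: 59.2
```

```bash
python3 -m creep '{"xyz":[[0,0,0.5],[0,0,1],[0,0,1],[0,0,1],[0,0,1],[0.23,-1,0.5],[0.23,-1,0],[0.23,-1,0],[0.23,-1,0],[0.23,-1,0]],"spin":[0,0,0,0,0,0.12,0.12,0.12,0.12,0.12],"gripper":[1,1,1,1,1,1,1,1,1,1]}'
python3 -m creep '{"xyz":[[0.23,-1,0],[0.23,-1,0],[0.23,-1,0],[0.23,-1,0],[0.23,-1,0],[0.23,-1,0],[0.23,-1,0],[0.23,-1,0],[0.23,-1,0],[0.23,-1,0]],"spin":[0.12,0.12,0.12,0.12,0.12,0.12,0.12,0.12,0.12,0.12],"gripper":[1,1,1,1,1,1,1,1,1,1]}'
python3 -m creep '{"xyz":[[0.23,-1,0],[0.23,-1,0],[0.23,-1,0],[0.23,-1,0],[0.23,-1,0],[0,0,0],[0,0,0],[0,0,0]],"spin":[0.12,0.12,0.12,0.12,0.1,0,0,0],"gripper":[1,1,1,1,1,1,1,1]}'
python3 - <<'E'
from h import *
i,P=cam('wrist'); save('w2',i)
s=bot.get_state(); M=R.from_quat(s['orientation']).as_matrix(); print(s['tool_pos'].round(4),np.degrees(np.arctan2(M[1,1],M[0,1])),s['qpos'].round(2),s['time'])
S=P[(P[...,2]>.044)&(P[...,2]<.054)&(np.hypot(P[...,0]-.57,P[...,1]+.065)<.11)]
(cx,cy),(w,h),a=cv2.minAreaRect((S[:,:2]*1000).astype(np.float32)); print(len(S),cx,cy,w,h,a)
# cartridge in hand, tool coordinates
Q=(P-s['tool_pos'])@M; Q=Q[(np.abs(Q[...,1])<.012)&(np.abs(Q[...,0])<.06)&(Q[...,2]>-.05)&(Q[...,2]<.06)]
print(np.percentile(Q,[1,50,99],axis=0).round(4))
E
```

```text
time: 4.68
tool_pos: [0.4832, 0.1794, 0.1477]
orientation: [0.232, 0.973, -0.0, -0.0]
ft_force: [0.1, -1.2, -0.7]
finger_gap: 0.176
finger_force: 58.8
time: 5.52
tool_pos: [0.5292, -0.0207, 0.1476]
orientation: [0.171, 0.985, 0.0, -0.0]
ft_force: [0.3, -0.2, -0.2]
finger_gap: 0.181
finger_force: 58.7
time: 6.18
tool_pos: [0.552, -0.1192, 0.1472]
orientation: [0.141, 0.99, 0.0, -0.0]
ft_force: [-0.6, 0.3, -0.4]
finger_gap: 0.178
finger_force: 58.7
[ 0.552  -0.1189  0.1472] 73.81570146598348 [-0.41  0.14  1.84  0.    1.16 -1.7 ] 6.2333
7847 567.2739868164062 -63.375823974609375 170.6249542236328 100.33546447753906 73.4953384399414
[[-0.0242 -0.0114 -0.0482]
 [ 0.0118  0.     -0.026 ]
 [ 0.0316  0.0115  0.0395]]
```

View pics/w2.png

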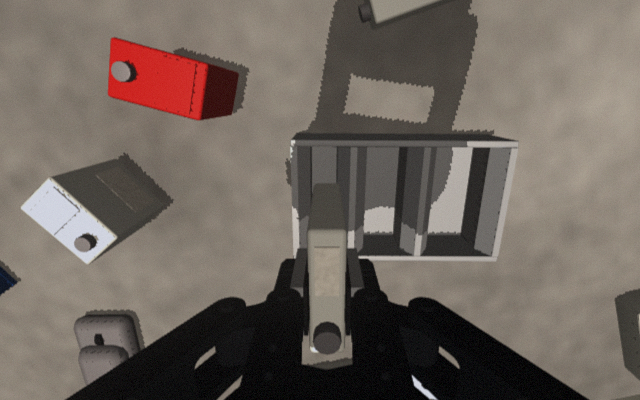

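The thin cartridge is held square above the narrowest slot: it appears at (327,270) and the slot at about (325,200). The fit leaves a residual of about 3 mm in y, so I shift by that and lower.

```bash
python3 -m creep '{"xyz":[[0,-0.13,0],[0,0,-0.5],[0,0,-0.8],[0,0,-0.7],[0,0,-0.5],[0,0,-0.4],[0,0,-0.4],[0,0,-0.4],[0,0,-0.3],[0,0,0]],"spin":[-0.03,0,0,0,0,0,0,0,0,0],"gripper":[1,1,1,1,1,1,1,1,1,1]}'
```

```text
time: 7.07
tool_pos: [0.5516, -0.122, 0.0659]
orientation: [0.143, 0.99, 0.0, -0.001]
ft_force: [0.0, -0.1, -0.2]
finger_gap: 0.174
finger_force: 58.7
```

Clean entry with no contact force. I'll go down the last stretch, release, and rise.

```bash
python3 -m creep '{"xyz":[[0,0,-0.25],[0,0,-0.2],[0,0,-0.1],[0,0,0],[0,0,0],[0,0,0],[0,0,0],[0,0,0]],"spin":[0,0,0,0,0,0,0,0],"gripper":[1,1,1,1,-1,-1,-1,-1]}'
python3 -m creep '{"xyz":[[0,0,0],[0,0,0],[0,0,0.5],[0,0,1],[0,0,1],[0,0,1],[0,0,1],[0,0,1],[0,0,1],[0,0,1]],"spin":[0,0,0,0,0,0,0,0,0,0],"gripper":[-1,-1,-1,-1,-1,-1,-1,-1,-1,-1]}'
python3 - <<'E'
from h import *
i,P=cam('wrist')
m=(P[...,2]>.065)&(P[...,2]<.084)&(np.hypot(P[...,0]-.552,P[...,1]+.122)<.05); S=P[m]
(cx,cy),(w,h),a=cv2.minAreaRect((S[:,:2]*1000).astype(np.float32)); print(len(S),cx,cy,w,h,a,'z',np.median(S[:,2]))
E
```

```text
time: 7.73
tool_pos: [0.5527, -0.1225, 0.0567]
orientation: [0.143, 0.99, -0.0, 0.0]
ft_force: [0.2, -0.2, -0.3]
finger_gap: 0.741
finger_force: 0.0
time: 8.57
tool_pos: [0.5524, -0.1223, 0.2082]
orientation: [0.143, 0.99, -0.0, 0.0]
ft_force: [-0.1, -0.6, 1.1]
finger_gap: 1.0
finger_force: 0.0
1094 550.2392578125 -121.064453125 15.713850975036621 59.82411575317383 73.23857879638672 z 0.07953682482932181
```

The thin cartridge is home: its top is at 80 mm and it stands square in the slot. Next is the thick one, with a half-turn to keep the last joint well within range.

```bash
python3 -m creep '{"xyz":[[-0.095,-0.37,0],[-0.095,-0.37,0],[-0.095,-0.37,0],[-0.095,-0.37,0],[-0.095,-0.37,0],[-0.095,-0.37,0],[-0.095,-0.37,0],[-0.095,-0.37,0],[-0.095,-0.37,0],[-0.095,-0.37,0]],"spin":[-0.98,-0.98,-0.98,-0.98,-0.98,-0.98,-0.98,-0.98,-0.98,-0.98],"gripper":[-1,-1,-1,-1,-1,-1,-1,-1,-1,-1]}'
python3 -m creep '{"xyz":[[-0.095,-0.37,0],[-0.095,-0.37,0],[-0.095,-0.37,0],[-0.095,-0.37,0],[-0.095,-0.37,0],[-0.095,-0.37,0],[-0.095,-0.37,0],[-0.095,-0.37,0],[-0.095,-0.37,0],[-0.095,-0.37,0]],"spin":[-0.98,-0.98,-0.98,-0.98,-0.98,-0.98,-0.98,-0.98,-0.98,-0.98],"gripper":[-1,-1,-1,-1,-1,-1,-1,-1,-1,-1]}'
python3 -m creep '{"xyz":[[-0.095,-0.37,0],[-0.095,-0.37,0],[-0.095,-0.37,0],[-0.095,-0.37,0],[0,0,0],[0,0,0],[0,0,0]],"spin":[-0.98,-0.98,-0.98,-0.98,0,0,0],"gripper":[-1,-1,-1,-1,-1,-1,-1]}'
python3 - <<'E'
from h import *
i,P=cam('wrist'); save('w3',i)
m=(P[...,2]>.06)&(P[...,2]<.079)&(np.hypot(P[...,0]-.507,P[...,1]+.299)<.055); S=P[m]
(cx,cy),(w,h),a=cv2.minAreaRect((S[:,:2]*1000).astype(np.float32)); print(len(S),cx,cy,w,h,a)
s=bot.get_state(); M=R.from_quat(s['orientation']).as_matrix(); print(s['tool_pos'].round(4),np.degrees(np.arctan2(M[1,1],M[0,1])),s['qpos'].round(2),s['time'])
E
```

```text
time: 9.45
tool_pos: [0.5333, -0.1966, 0.2066]
orientation: [0.612, 0.791, 0.0, 0.0]
ft_force: [-0.8, -0.8, 1.3]
finger_gap: 1.001
finger_force: 0.0
time: 10.28
tool_pos: [0.5143, -0.2707, 0.2066]
orientation: [0.921, 0.388, 0.0, 0.0]
ft_force: [-0.6, 0.4, 0.0]
finger_gap: 1.0
finger_force: 0.0
time: 10.87
tool_pos: [0.5068, -0.2996, 0.2064]
orientation: [0.981, 0.196, 0.0, -0.0]
ft_force: [0.5, 0.4, 0.5]
finger_gap: 1.003
finger_force: 0.0
2556 506.0541076660156 -298.55718994140625 60.12595748901367 35.995304107666016 23.592546463012695
[ 0.5069 -0.2995  0.2064] -67.39445957877417 [-0.73  0.13  1.74  0.    1.27  0.45] 10.9167
```

View pics/w3.png

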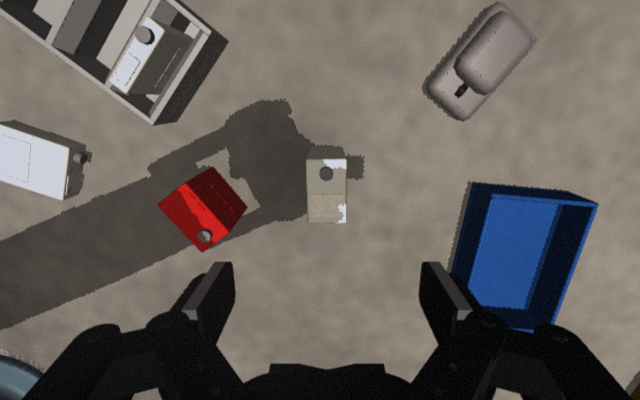

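The thick white cartridge is at (327,190), centred between the fingers; the red one, at (205,210), is clear of them. I'll descend and grip.

```bash
python3 -m creep '{"xyz":[[0,0.02,-1],[0,0,-1],[0,0,-1],[0,0,-1],[0,0,-1],[0,0,-1],[0,0,-0.8],[0,0,-0.7],[0,0,-0.4],[0,0,-0.17]],"spin":[0.08,0,0,0,0,0,0,0,0,0],"gripper":[-1,-1,-1,-1,-1,-1,-1,-1,-1,-1]}'
python3 -m creep '{"xyz":[[0,0,0],[0,0,0],[0,0,0],[0,0,0],[0,0,0],[0,0,0],[0,0,0],[0,0,0],[0,0,0],[0,0,0]],"spin":[0,0,0,0,0,0,0,0,0,0],"gripper":[-1,1,1,1,1,1,1,1,1,1]}'
```

```text
time: 11.75
tool_pos: [0.5063, -0.2988, 0.0436]
orientation: [0.98, 0.199, -0.001, -0.001]
ft_force: [0.4, 0.6, -0.2]
finger_gap: 1.0
finger_force: 0.0
time: 12.58
tool_pos: [0.5073, -0.2999, 0.0458]
orientation: [0.98, 0.199, 0.0, 0.001]
ft_force: [-0.7, 1.6, 6.3]
finger_gap: 0.413
finger_force: 60.7
```

```bash
python3 -m creep '{"xyz":[[0,0,0.5],[0,0,1],[0,0,1],[0,0,1],[0,0,1],[0,0,1],[0,0,1],[0.236,0.886,0],[0.236,0.886,0],[0.236,0.886,0]],"spin":[0,0,0,0,0,0,0,-0.41,-0.41,-0.41],"gripper":[1,1,1,1,1,1,1,1,1,1]}'
python3 -m creep '{"xyz":[[0.236,0.886,0],[0.236,0.886,0],[0.236,0.886,0],[0.236,0.886,0],[0.236,0.886,0],[0.236,0.886,0],[0.236,0.886,0],[0.236,0.886,0],[0.236,0.886,0],[0.236,0.886,0]],"spin":[-0.41,-0.41,-0.41,-0.41,-0.41,-0.41,-0.41,-0.41,-0.41,-0.41],"gripper":[1,1,1,1,1,1,1,1,1,1]}'
python3 -m creep '{"xyz":[[0.236,0.886,0],[0.236,0.886,0],[0.236,0.886,0],[0,0,0],[0,0,0],[0,0,0]],"spin":[-0.41,-0.41,-0.41,0,0,0],"gripper":[1,1,1,1,1,1]}'
python3 - <<'E'
from h import *
i,P=cam('wrist'); save('w4',i)
s=bot.get_state(); M=R.from_quat(s['orientation']).as_matrix(); print(s['tool_pos'].round(4),np.degrees(np.arctan2(M[1,1],M[0,1])),s['qpos'].round(2),s['time'])
E
```

```text
time: 13.42
tool_pos: [0.5207, -0.2458, 0.1752]
orientation: [0.991, 0.134, -0.0, -0.0]
ft_force: [-0.0, -1.0, -2.4]
finger_gap: 0.409
finger_force: 60.3
time: 14.25
tool_pos: [0.5677, -0.0681, 0.1745]
orientation: [0.997, -0.08, -0.001, -0.0]
ft_force: [0.7, 0.1, -1.3]
finger_gap: 0.41
finger_force: 60.3
time: 14.75
tool_pos: [0.5819, -0.0164, 0.1746]
orientation: [0.99, -0.142, -0.0, 0.0]
ft_force: [0.1, -0.9, -0.7]
finger_gap: 0.412
finger_force: 60.2
[ 0.582  -0.0167  0.1747] -106.40639182749932 [-0.22  0.15  1.78 -0.    1.22  1.63] 14.8
```

View pics/w4.png

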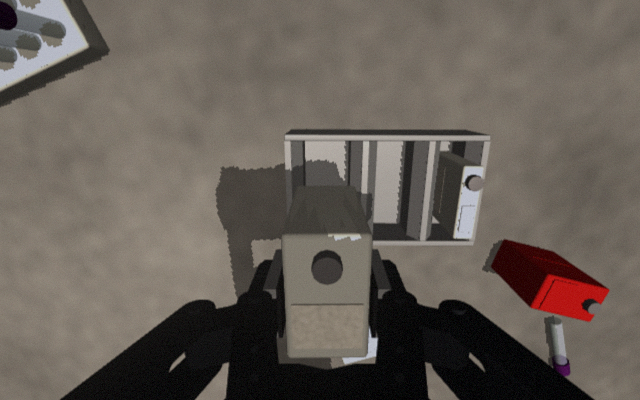

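The thick cartridge, at (327,290), is lined up above the widest slot, and the thin one stands seated at (465,205). I'll lower it.

```bash
python3 -m creep '{"xyz":[[0.02,0.02,-0.7],[0,0,-1],[0,0,-0.8],[0,0,-0.6],[0,0,-0.5],[0,0,-0.5],[0,0,-0.5],[0,0,-0.4],[0,0,-0.4],[0,0,0]],"spin":[0,0,0,0,0,0,0,0,0,0],"gripper":[1,1,1,1,1,1,1,1,1,1]}'
```

```text
time: 15.63
tool_pos: [0.5816, -0.0154, 0.0651]
orientation: [0.99, -0.143, -0.001, -0.0]
ft_force: [-0.6, 0.1, -2.3]
finger_gap: 0.412
finger_force: 60.3
```

```bash
python3 -m creep '{"xyz":[[0,0,-0.25],[0,0,-0.2],[0,0,-0.1],[0,0,0],[0,0,0],[0,0,0],[0,0,0],[0,0,0],[0,0,0],[0,0,0]],"spin":[0,0,0,0,0,0,0,0,0,0],"gripper":[1,1,1,1,-1,-1,-1,-1,-1,-1]}'
python3 -m creep '{"xyz":[[0,0,0.5],[0,0,1],[0,0,1],[0,0,1],[0,0,1],[0,0,1],[0,0,1],[0,0,1],[0,0,0],[0,0,0]],"spin":[0,0,0,0,0,0,0,0,0,0],"gripper":[-1,-1,-1,-1,-1,-1,-1,-1,-1,-1]}'
python3 - <<'E'
from h import *
i,P=cam('wrist'); save('w5',i)
for n,c in (('thick',(.5828,-.0163)),('thin',(.5516,-.1217))):
    m=(P[...,2]>.065)&(P[...,2]<.084)&(np.hypot(P[...,0]-c[0],P[...,1]-c[1])<.045); S=P[m]
    A=np.c_[S[:,:2]-S[:,:2].mean(0),np.ones(len(S))]; k=np.linalg.lstsq(A[S[:,2]>.076],S[S[:,2]>.076,2],rcond=None)[0]
    print(n,len(S),cv2.minAreaRect((S[:,:2]*1000).astype(np.float32)),'z',np.median(S[:,2]),'slope',k[:2])
s,_=cam('side'); save('s2',cv2.resize(s[140:260,220:400],None,fx=4,fy=4))
E
```

```text
time: 16.47
tool_pos: [0.5829, -0.0157, 0.0561]
orientation: [0.99, -0.143, 0.0, 0.0]
ft_force: [-0.5, 0.1, 0.5]
finger_gap: 1.005
finger_force: 0.0
time: 17.3
tool_pos: [0.5835, -0.0158, 0.2077]
orientation: [0.99, -0.143, 0.002, 0.0]
ft_force: [-0.1, 0.6, -0.5]
finger_gap: 1.0
finger_force: 0.0
thick 2582 ((582.2182006835938, -14.602886199951172), (36.00027084350586, 59.33195114135742), 73.64740753173828) z 0.0795710886722518 slope [-0.01382969  0.0022857 ]
thin 1397 ((552.1332397460938, -121.24212646484375), (16.530479431152344, 59.50114440917969), 72.48664093017578) z 0.07921150725493625 slope [-0.02731791 -0.05371329]
```

View pics/w5.png

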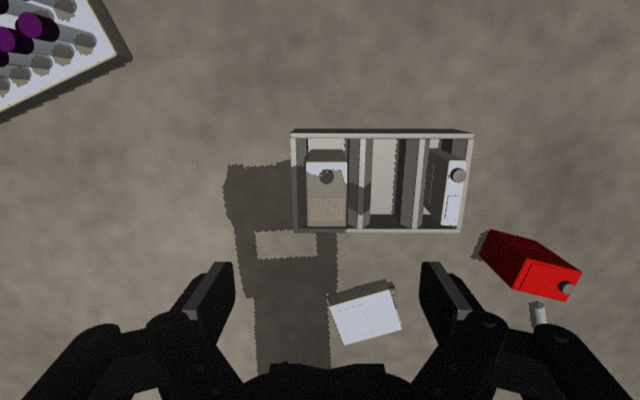

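View pics/s2.png

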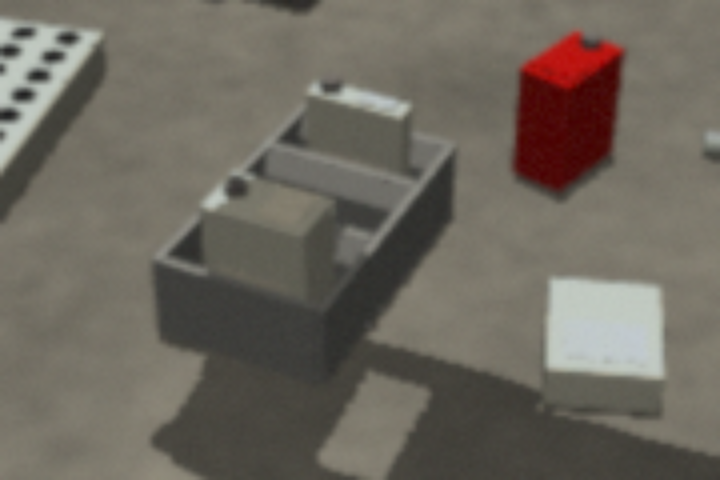

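Both pictures show both cartridges standing upright and seated: the thick one in the widest slot (326,190) and the thin one in the narrowest (455,190). Both tops sit at about 80 mm, as expected. The gripper is open and clear, so I'm handing in.

```bash
python3 -c "
from station import bot
print(bot.close_job())"
```

```text
the job is handed in; nothing more can be done
None
```

The job is handed in: the thin cartridge stands in the narrowest slot and the thick one in the widest, both upright and on the slot floors by the final camera check, in about 17.4 s of robot time.

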